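# Spread a circlip over the turntable spindle and hold it open at its groove

### The job

Take the circlip pliers off their rest by both handles and squeeze them right up to their stop, so that the ring on their tips is fully spread. Bring the spread ring over the top of the turntable's spindle and slide it straight down, never letting it close and without forcing it, until it is level with the groove just above the washer. Do not let it snap in: finish while still holding the pliers squeezed there, ring spread, for me to check it through the camera, and leave the model cars and other loose things where they are.

Things in the scene. Friction and masses are not known exactly. Their poses are not given: they have to be found in the camera images.
- pliers: Circlip pliers, steel with grey plastic handles, 0.25 kg, lying level on their rest, 90-degree bent tips down, with a C-ring on the tips. Origin on the rivet, at half the handles' thickness. x along the pliers to the tips, y across them to the left handle, z up. Squeezing the handles spreads the tips and the ring.
- grip (a point): Where to grip: midway between the handles, 58 mm behind the rivet, half-way up; axes as the pliers. Handles: 11 mm wide, 12 mm thick, from 28 mm ahead of this point to 58 mm behind it, flaring to the rear. Over their outer faces here: 64 mm at rest, about 35 mm squeezed (along y) to the stop, faces then parallel. The spring resists with 3 N per handle, 9 N at the stop; grip with 30 to 50 N.
- lever_l (a joint): Angle of the left handle about the rivet: 0 at rest, 0.22 rad when squeezed to the stop screw (ring fully spread). The right handle moves equally.
- ring_centre (a point): Centre of the ring when fully spread, half-way through its thickness: 129.8 mm ahead of the grip point and 26 mm below it, axes as the pliers. Flat steel C-ring, 3 mm thick, eyes pinned on the tips, gap towards the handles; inner diameter 45 mm at rest, 53 mm spread. Spread, it reaches 34 mm out from this point; the jaws come from behind, 20 mm above it. On the rest it hangs clear of the board.
- turntable: Turntable, fixed: black square stage, black platter (240 mm diameter, top 40 mm above the origin), aluminium hub (92 mm, top at 50 mm), steel washer (72 mm, top at 53.5 mm), upright hollow steel spindle, 48 mm diameter, top at 83 mm. Origin on the spindle's axis on top of the 12 mm thick breadboard. It does not turn. Turntable and pliers may be either way round, left or right.
- groove (a point): On the spindle's axis, half-way up the 5 mm wide groove that lies directly above the washer. z up. A ring lying on the washer has its centre 1 mm below this point.
- spindle_top (a point): Middle of the spindle's top end, 27 mm above the groove's point. Its edge is chamfered: 41 mm diameter at the top, the full 48 mm from 5 mm below it.
- rest: Pliers' rest, fixed: aluminium plate 125 x 106 x 6 mm with two bars across it, 16 mm wide, tops 36 mm above the origin, on which the pliers lie; 74 mm between the bars are free for the fingers. Origin under its middle, on the breadboard's top, about below the grip point; x along the pliers.
- mini_car: Small red model car, 60 x 27 x 22 mm, standing on the platter beyond the hub. Origin under its middle.
- saloon: Dark blue model saloon car, 118 x 48 x 38 mm, on the right of the breadboard. Origin under its middle.
- pickup: Blue model pickup, 115 x 46 x 46 mm, on the left of the breadboard. Origin under its middle.
- lens: Black camera lens standing upright, 47 mm diameter, 64 mm high, on the left. Origin under its middle.
- post: Steel pedestal post, 45 mm foot, 70 mm high, on the right. Origin under its middle.
- grease_tub: White tub with a grey lid, 52 mm diameter, 36 mm high, on the far part of the breadboard. Origin under its middle.
- screwdriver: Black screwdriver, 170 mm long, lying on the breadboard between turntable and rest. Origin under its middle, x to the blade.

How it is judged:
By the outcome, as a careful person would: the job done as asked, in the order asked, and still so for the second after the job is handed in, while the arm keeps its last pose, push and grip.
It also fails if it takes over 43 s, if anything falls off the work surface, if the arm or the gripper's body presses on something with over 40 N, if the wrist force passes 120 N, or if a joint passes its speed limit or range.

### The arm

A 6-joint arm with a two-finger parallel gripper is mounted at the origin on the work surface. World frame = base frame: x ahead of the robot, y to its left, z up, the work surface at z = 0. Lengths are in m, angles in degrees, forces in N, time in s.
With the tool pointing down it reaches from about 0.275 to 0.775 m from the base axis. Payload 14.6 kg.
Tool frame: the origin (TCP) lies where the fingers leave the gripper's body, on its centre line; the fingertips stand 73 mm ahead of it and the grasp point (between the pads) lies 54 mm ahead of it; z points along the fingers, y is the line along which they close (so a half turn about z gives the same grasp; the last joint's range is limited). The gripper opens to 85 mm and grips with 20 to 120 N. Pads are 22 mm wide; open, the fingers measure 114 mm over their backs; the gripper's body (76 mm by 85 mm) begins 54 mm behind the grasp point. The pads swing forward as they close: fully open they stand 13 mm farther back than shut.
Start: joints at [-80.632, 15.075, -2.767, 72.158, 0, 81.102], TCP at [0.165, -0.499, 0.304] pointing down, gripper open.
Joint ranges: [-151.79, 151.79], [-50.71, 97.33], [-67.44, 78.34], [-121.81, 120.89], [-77.56, 73.72], [-180, 180]. Speed limits (degrees/s): [108.29, 108.29, 147.25, 159.86, 180, 180].

### API

Orientations are given as [roll, pitch, yaw] about the fixed x, y, z axes, in that order (R = Rz(yaw) Ry(pitch) Rx(roll)).
In Python, from station import ctrl gives the robot as it stands. The module is installed in compiled form; this text tells all that it offers.
- The arm moves only by the tool jog_arm, never from a script. Its argument "rows" is a list that holds one entry, the list of rows, each a list of 6 numbers: the shift along the tool's x, y, z in m, then the turn, a rotation vector about the tool's x, y, z in rad. In form: [[[x, y, z, ax, ay, az], ...]]. A call has 1 to 12 rows; each row shifts and turns the commanded pose from where the row before left it, along the tool's axes as they then stand; what a row does not reach is not made up. A row lasts 1/12 s, in which the tool goes at most 41.7 mm and 7.16 degrees, less where a joint would pass 70% of its speed; a pose out of reach is approached as far as the arm can. A call is refused whole if a number of a shift passes 0.0417 or a number of a turn 0.125, either way. A call with a gripper value outside its range is refused whole. "hand" is the closure in counts, from 0 (fully open) to 255 (shut), set as the call begins (left out, the last holds). The fingers move at their own pace and stop on an object; "newtons" is the grip in N (left out, the last holds). Time passes only in rows, so rows that do not move let the fingers close. It gives the time, the measured TCP pose, the force, the opening and the grip force at its end, in the units of the state.
- ctrl.state(): the state, without advancing time (a new reading comes with each control period).
- ctrl.capture(name): name is "scene" or "top" or "wrist"; returns (picture, depth): 420x560x3 uint8, blue, green, red; 420x560 float32, m along the optical axis (not along the pixel's ray), 0 where there is no reading.
- ctrl.camera_info(name): a dict with "mtx" (3x3 intrinsics, pixels), "distortion" ([k1, k2, p1, p2, k3] as OpenCV has them; the pictures are not rectified), "eye" and "attitude" of the camera in the world. Camera axes: x right, y down, z forward; pixel columns grow to the right and rows downward; lengths in m; the calibration is good to about 2 mm. A picture is of the moment at which its call begins: read the wrist's pose just before it. camera_info takes no time and is no camera call; for the wrist camera it gives the pose at the moment of the call.
- ctrl.finish_job(): hands the job in; it is judged then, once.
The state is a dict: "clock": time; "q": joint angles; "joint_velocities": joint speeds; "effort": joint torques, N m; "ee_pos": TCP position; "tcp_rot": TCP orientation; "ft_force": force on the tool from outside, world axes, zero at the start; "torque": the same for the moment, N m; "opening": finger opening in m; "grasp_force": force on a finger pad.
Only numpy, scipy, OpenCV 4.12 (cv2) and the standard library are available. Lean on these libraries where they do the work, as an engineer would, in place of code of your own. Each camera call takes 0.05 s, during which the arm holds its last target. There are 200 camera calls.

## Working session

There is one attempt and no reset: what is moved stays moved. The work goes in short steps, Python scripts to look and compute and a tool call to move; the robot and the scene stay as the last step left them, time stands still between calls to the robot, and variables do not carry over. Pictures are saved under pics/ and viewed, at most 10 in all, crops included, and the job is handed in when it is done.

Besides the shell and the picture viewer there is one more tool, called after "Request:" as name(argument=value, ...) on one line, values as JSON. jog_arm: Moves the arm, as the interface text tells. Its arguments: {"type":"object","properties":{"rows":{"type":"array","items":{"type":"array","items":{"type":"array","items":{"type":"number"}}}},"hand":{"type":"number"},"newtons":{"type":"number"}},"required":["rows"]}

```bash
mkdir -p pics
cat > h.py <<'E'
import numpy as np, cv2
from scipy.spatial.transform import Rotation as R
from station import ctrl
def info(n):
    i=ctrl.camera_info(n); return i
def rot(a):
    a=np.array(a,float)
    return a if a.shape==(3,3) else R.from_euler('xyz',a,degrees=True).as_matrix()
def rays(i,px):
    u=cv2.undistortPoints(np.array(px,float).reshape(-1,1,2),np.array(i['mtx']),np.array(i['distortion'])).reshape(-1,2)
    return np.c_[u,np.ones(len(u))]@rot(i['attitude']).T
def on_plane(i,px,z):
    d=rays(i,px); e=np.array(i['eye']); return e+d*((z-e[2])/d[:,2])[:,None]
def cloud(i,px,dep):
    px=np.array(px); d=dep[px[:,1],px[:,0]]
    return np.array(i['eye'])+rays(i,px)*d[:,None]
E
python3 - <<'E'
from h import *
print(ctrl.state())
for n in("scene","top"):
    i=info(n);print(n,i); p,d=ctrl.capture(n); cv2.imwrite(f'pics/{n}0.png',p); np.save(f'pics/{n}0.npy',d)
E
```

```text
{'clock': 0.0, 'q': array([-8.06320165e+01,  1.50992733e+01, -2.80471658e+00,  7.21573129e+01,
        4.35275585e-04,  8.11020480e+01]), 'joint_velocities': array([-0.03006803, -0.07365758, -0.05954564,  0.09604849,  0.06692408,
        0.05434009]), 'effort': array([-4.14272770e-03, -6.37608933e+01,  3.84570730e+01,  1.37289532e-02,
       -2.42734732e-04,  4.69691273e-06]), 'ee_pos': array([ 0.16451448, -0.49835019,  0.30341497]), 'tcp_rot': array([-1.79939502e+02, -9.91204410e-03,  1.82659300e+01]), 'ft_force': array([ 0.24625158, -0.2114889 ,  0.17818997]), 'torque': array([-0.02006897,  0.00361803, -0.01417363]), 'grasp_force': 0.0, 'opening': 0.08543010869951034}
scene {'mtx': array([[482.62164364,   0.        , 275.7250008 ],
       [  0.        , 482.62164364, 213.34599661],
       [  0.        ,   0.        ,   1.        ]]), 'distortion': array([0.05400803, 0.        , 0.        , 0.        , 0.        ]), 'eye': array([ 1.1170926 , -0.85810351,  0.74849635]), 'attitude': array([-123.06170722,    1.17772073,   30.52555289])}
top {'mtx': array([[478.03358898,   0.        , 277.96145075],
       [  0.        , 478.03358898, 210.71965921],
       [  0.        ,   0.        ,   1.        ]]), 'distortion': array([-0.1154671,  0.       ,  0.       ,  0.       ,  0.       ]), 'eye': array([ 0.46437459, -0.00783758,  1.31117897]), 'attitude': array([-173.36509452,    1.36463875,  -91.52872418])}
```

View pics/top0.png

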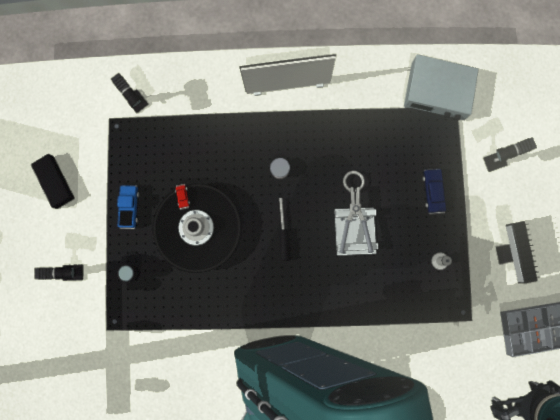

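View pics/scene0.png

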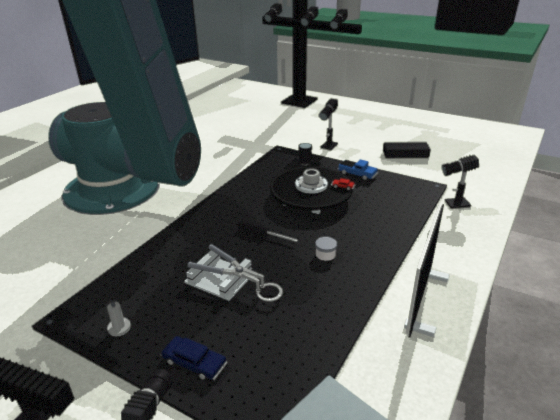

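The top view shows the pliers: ring at about (354,181), rivet (356,207) and rest around (356,231). The spindle is at (195,227), the mini car at (182,195), and the screwdriver lies between them near x≈287. The scene view agrees with this layout.

Run:
```python
from h import *
p=cv2.imread('pics/top0.png'); d=np.load('pics/top0.npy'); i=info("top")
names=dict(ring=((354,181),.028),rivet=((356,208),.06),rest=((356,231),.018),spin=((194,227),.095),car=((182,195),.07),grease=((280,168),.048),post=((441,261),.08),saloon=((433,190),.05),lens=((125,273),.076),sd=((286,228),.03))
for k,(px,z) in names.items(): print(k,on_plane(i,[px],z)[0].round(3),cloud(i,[px],d)[0].round(3))
# spindle top: depth-based points near z .095
ys,xs=np.mgrid[205:250,170:220]; px=np.c_[xs.ravel(),ys.ravel()]
P=cloud(i,px,d); m=(P[:,2]>.085)&(P[:,2]<.11); c=cv2.minEnclosingCircle(P[m][:,:2].astype(np.float32)); print('spindle',m.sum(),c,P[m][:,2].mean())
m=(P[:,2]>.057)&(P[:,2]<.072);c=cv2.minEnclosingCircle(P[m][:,:2].astype(np.float32));print('hub/washer',m.sum(),c)
# pliers: handle points
ys,xs=np.mgrid[165:262,330:385]; px=np.c_[xs.ravel(),ys.ravel()]
P=cloud(i,px,d); m=(P[:,2]>.050)&(P[:,2]<.075); print('pl z',m.sum(),np.median(P[m][:,2]))
mk=np.zeros(p.shape[:2],np.uint8); mk[px[m][:,1],px[m][:,0]]=255
crop=np.hstack([p[160:265,325:390],cv2.cvtColor(mk[160:265,325:390],cv2.COLOR_GRAY2BGR),p[200:255,165:230].repeat(1,0) if 0 else p[175:280,162:227]])
cv2.imwrite('pics/crop1.png',cv2.resize(crop,None,fx=4,fy=4,interpolation=cv2.INTER_CUBIC)[:600])
```

```text
ring [ 0.69  -0.19   0.028] [ 0.692 -0.193  0.012]
rivet [ 0.612 -0.188  0.06 ] [ 0.612 -0.188  0.062]
rest [ 0.554 -0.191  0.018] [ 0.554 -0.191  0.02 ]
spin [0.571 0.234 0.095] [0.571 0.235 0.093]
car [0.659 0.271 0.07 ] [0.658 0.27  0.075]
grease [0.728 0.01  0.048] [0.728 0.01  0.047]
post [ 0.465 -0.399  0.08 ] [ 0.465 -0.403  0.067]
saloon [ 0.656 -0.399  0.05 ] [ 0.656 -0.399  0.05 ]
lens [0.456 0.423 0.076] [0.456 0.421 0.081]
sd [ 0.567 -0.002  0.03 ] [ 0.568 -0.002  0.01 ]
spindle 277 ((0.5733930468559265, 0.23644031584262848), 0.0240953266620636) 0.09407926365192429
hub/washer 708 ((0.5795615315437317, 0.23421978950500488), 0.08042366057634354)
pl z 669 0.058339000154151055
```

View pics/crop1.png

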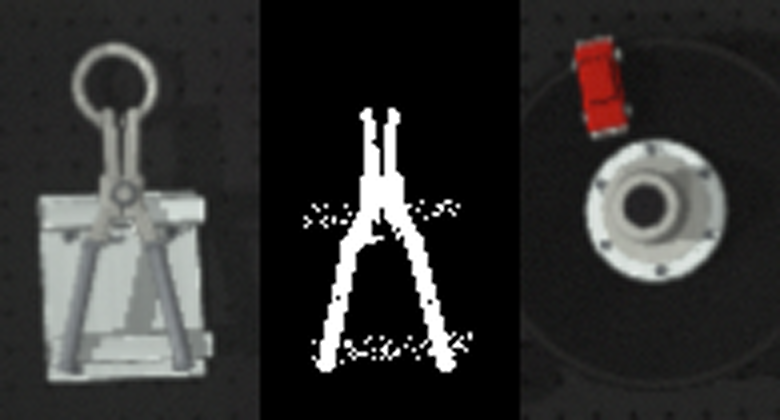

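The crop shows the pliers nearly aligned with world +x: rivet at full-image (356,208), handle ends at (341.5,251) and (371.5,251), ring centre (353.8,181). The spindle is ringed by the washer, and the car sits beyond the hub.

```bash
cat >> h.py <<'E'
def plan(target,yaw,n,start=None,rpy=None):
    s=ctrl.state(); p0=np.array(s['ee_pos']); R0=rot(s['tcp_rot']); R1=rot([180,0,yaw])
    w=R.from_matrix(R0.T@R1).as_rotvec()/n
    A=sum(R0@R.from_rotvec(w*k).as_matrix() for k in range(n))
    d=np.linalg.solve(A,np.array(target)-p0)
    print('row',d.round(5),w.round(5),'n',n)
E
python3 - <<'E'
from h import *
i=info("top")
a=on_plane(i,[(341.5,251),(371.5,251),(356,208),(353.8,181.2)],.059); a[3]=on_plane(i,[(353.8,181.2)],.028)
print(a.round(4)); m=(a[0]+a[1])/2
for v in (a[2]-m,a[3]-m): print(np.degrees(np.arctan2(v[1],v[0])))
plan([.53,-.189,.26],0,20)
E
```

```text
[[ 0.5001 -0.145   0.059 ]
 [ 0.4977 -0.2235  0.059 ]
 [ 0.612  -0.1879  0.059 ]
 [ 0.6892 -0.1898  0.028 ]]
-1.8391192152138889
-1.6636060888606115
row [ 0.02068 -0.01226  0.00218] [-5.000e-05 -0.000e+00  1.594e-02] n 20
```

Request:
jog_arm(rows=[[[0.0207,-0.0123,0.0022,0,0,0.0174],[0.0207,-0.0123,0.0022,0,0,0.0174],[0.0207,-0.0123,0.0022,0,0,0.0174],[0.0207,-0.0123,0.0022,0,0,0.0174],[0.0207,-0.0123,0.0022,0,0,0.0174],[0.0207,-0.0123,0.0022,0,0,0.0174],[0.0207,-0.0123,0.0022,0,0,0.0174],[0.0207,-0.0123,0.0022,0,0,0.0174],[0.0207,-0.0123,0.0022,0,0,0.0174],[0.0207,-0.0123,0.0022,0,0,0.0174],[0.0207,-0.0123,0.0022,0,0,0.0174],[0.0207,-0.0123,0.0022,0,0,0.0174]]], hand=0, newtons=40)

```text
clock: 1.1
ee_pos: [0.3744, -0.299, 0.2772]
tcp_rot: [-180.0, 0.0, 6.3]
ft_force: [-0.0, -1.2, -0.1]
opening: 0.0852
grasp_force: 0.0
```

Request:
jog_arm(rows=[[[0.0207,-0.0123,0.0022,0,0,0.0174],[0.0207,-0.0123,0.0022,0,0,0.0174],[0.0207,-0.0123,0.0022,0,0,0.0174],[0.0207,-0.0123,0.0022,0,0,0.0174],[0.0207,-0.0123,0.0022,0,0,0.0174],[0.0207,-0.0123,0.0022,0,0,0.0174],[0.0207,-0.0123,0.0022,0,0,0.0174],[0.0207,-0.0123,0.0022,0,0,0.0174],[0,0,0,0,0,0],[0,0,0,0,0,0]]])

```text
clock: 1.93
ee_pos: [0.5346, -0.193, 0.2592]
tcp_rot: [-180.0, 0.1, -1.6]
ft_force: [0.9, 0.1, -0.1]
opening: 0.0854
grasp_force: 0.0
```

Run:
```python
from h import *
s=ctrl.state(); print(s['clock'],s['ee_pos'],s['tcp_rot'])
i=info("wrist"); print(i['eye'],i['attitude']); p,d=ctrl.capture("wrist"); cv2.imwrite('pics/w1.png',p); np.save('pics/w1.npy',d)
np.savez('pics/w1i.npz',**i)
plan([.554,-.186,.108],-1.7,10)
```

```text
1.9333 [ 0.53459497 -0.19303157  0.25922679] [-1.79974448e+02  6.16668423e-02 -1.57103761e+00]
[ 0.61854757 -0.19498652  0.32885864] [ 1.61004180e+02  4.73355601e-02 -9.16067774e+01]
row [ 0.00198 -0.00081  0.01515] [-3.0e-05  9.0e-05  1.4e-04] n 10
```

View pics/w1.png

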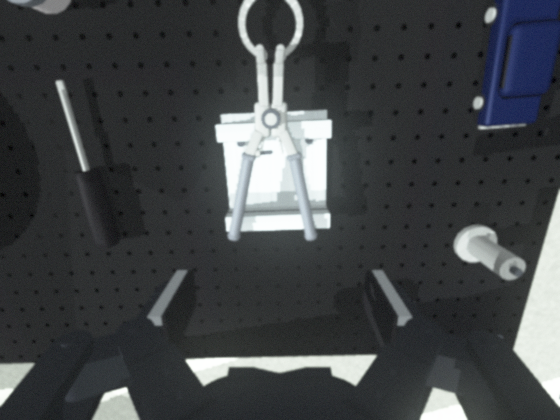

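The wrist view shows the rivet at (271,119), the handle ends at (234,236) and (311,236), and the ring centre at (271,24). The fingers are open at the bottom.

Run:
```python
from h import *
i=info("wrist"); d=np.load('pics/w1.npy')
a=on_plane(i,[(234.5,236),(310.5,236),(271,119)],.060); r=on_plane(i,[(271,24.5)],.028)
print(a.round(4),r.round(4), cloud(i,[(234,230),(309,230),(271,119),(270,190)],d).round(4))
m=(a[0]+a[1])/2;v=a[2]-m;print(np.degrees(np.arctan2(v[1],v[0])), a[2]-.058*v/np.linalg.norm(v))
v=r[0]-m;print(np.degrees(np.arctan2(v[1],v[0])))
# mid of handles by image rows: grey blobs at grip x
```

```text
[[ 0.5011 -0.1477  0.06  ]
 [ 0.499  -0.2229  0.06  ]
 [ 0.6105 -0.188   0.06  ]] [[ 0.6889 -0.1901  0.028 ]] [[ 0.5075 -0.1477  0.0599]
 [ 0.5054 -0.2214  0.0598]
 [ 0.6106 -0.1881  0.0636]
 [ 0.5361 -0.1829  0.0185]]
-1.40513938034761 [ 0.5525044  -0.18655513  0.06      ]
-1.4673711597975567
```

Request:
jog_arm(rows=[[[0.0061,-0.0023,0.012,0,0,0],[0.0061,-0.0023,0.012,0,0,0],[0.006,-0.0024,0.018,0,0,0],[0,0,0.02,0,0,0],[0,0,0.02,0,0,0],[0,0,0.018,0,0,0],[0,0,0.016,0,0,0],[0,0,0.014,0,0,0],[0,0,0.012,0,0,0],[0,0,0.01,0,0,0],[0,0,0,0,0,0],[0,0,0,0,0,0]]])

```text
clock: 2.98
ee_pos: [0.5522, -0.1873, 0.1076]
tcp_rot: [-180.0, 0.0, -1.7]
ft_force: [-0.1, 0.4, -0.4]
opening: 0.0851
grasp_force: 0.0
```

Run:
```python
from h import *
s=ctrl.state(); print(s['clock'],s['ee_pos'],s['tcp_rot'],s['ft_force'])
i=info("wrist"); p,d=ctrl.capture("wrist"); cv2.imwrite('pics/w2.png',p); np.save('pics/w2.npy',d)
```

```text
2.9833 [ 0.55220399 -0.18734432  0.10763212] [-1.79977812e+02  4.86539547e-02 -1.69182015e+00] [-0.09140008  0.43903011 -0.38041049]
```

View pics/w2.png

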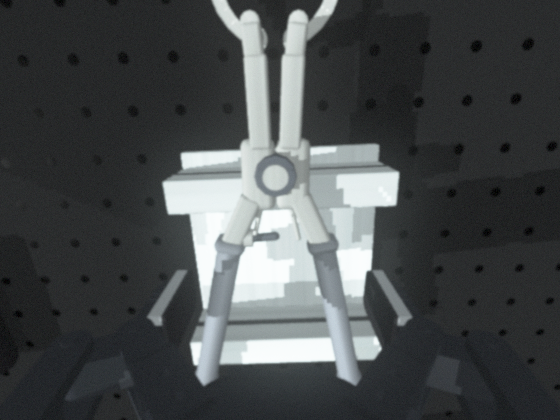

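The wrist view shows both handles (about columns 215 and 340) lying centred between the open fingers, with the rivet at (275,176). I'll close now.

Request:
jog_arm(rows=[[[0,0,0,0,0,0],[0,0,0,0,0,0],[0,0,0,0,0,0],[0,0,0,0,0,0],[0,0,0,0,0,0],[0,0,0,0,0,0],[0,0,0,0,0,0],[0,0,0,0,0,0],[0,0,0,0,0,0],[0,0,0,0,0,0],[0,0,0,0,0,0],[0,0,0,0,0,0]]], hand=255, newtons=40)

```text
clock: 4.03
ee_pos: [0.5528, -0.1873, 0.1094]
tcp_rot: [180.0, -0.1, -1.7]
ft_force: [-5.9, 1.7, 16.8]
opening: 0.035
grasp_force: 38.5
```

Request:
jog_arm(rows=[[[0,0,-0.003,0,0,0],[0,0,-0.005,0,0,0],[0,0,-0.008,0,0,0],[0,0,-0.012,0,0,0],[0,0,-0.016,0,0,0],[0,0,-0.018,0,0,0],[0,0,-0.018,0,0,0],[0,0,-0.014,0,0,0],[0,0,-0.01,0,0,0],[0,0,-0.006,0,0,0],[0,0,0,0,0,0],[0,0,0,0,0,0]]])

```text
clock: 5.03
ee_pos: [0.5525, -0.1872, 0.2176]
tcp_rot: [-180.0, 0.0, -1.7]
ft_force: [0.1, 0.4, -2.4]
opening: 0.0347
grasp_force: 40.0
```

Run:
```python
from h import *
s=ctrl.state(); print(s['clock'],s['ee_pos'],s['tcp_rot'],s['ft_force'],s['torque'],s['opening'],s['grasp_force'])
i=info("wrist"); p,d=ctrl.capture("wrist"); t,td=ctrl.capture("top"); 
cv2.imwrite('pics/w3.png',p); np.save('pics/w3.npy',d); cv2.imwrite('pics/t3.png',t); np.save('pics/t3.npy',td)
z=cv2.resize(t[150:260,325:395],None,fx=5,fy=5,interpolation=cv2.INTER_CUBIC)
cv2.imwrite('pics/c3.png',np.hstack([cv2.resize(p,(440,550*440//560//1)) if 0 else cv2.copyMakeBorder(cv2.resize(p,(448,336)),0,550-336,0,0,0),z]))
plan([.443,.236,.22],-1.7,24)
```

```text
5.0333 [ 0.55250933 -0.18718575  0.21756425] [-1.79993441e+02  1.53988635e-02 -1.67222694e+00] [ 0.13661652  0.43646541 -2.40361598] [ 0.01895566  0.10339343 -0.05456799] 0.03468338268195261 40.02561807632446
row [-0.00507 -0.01749 -0.00012] [-2.e-05  5.e-05  2.e-05] n 24
```

View pics/c3.png

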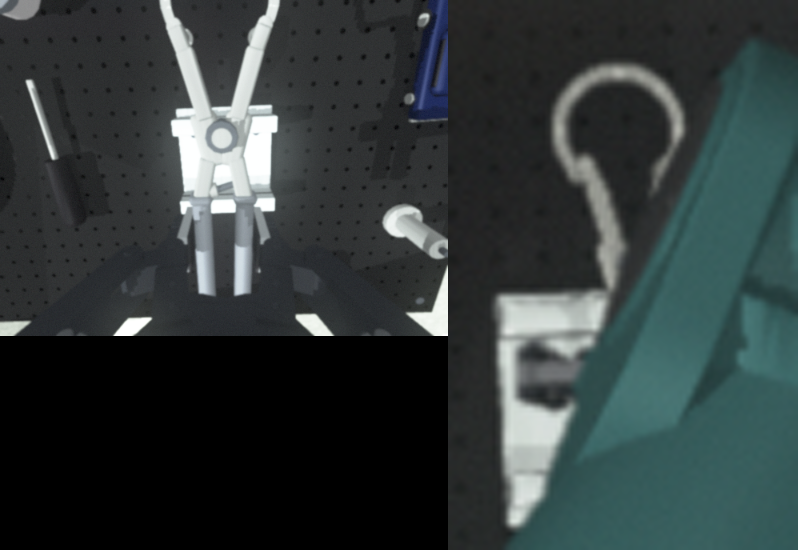

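Both jaws are spread and the handles are parallel in the fingers. The top-view crop has the opened ring at about full-image (359,175.6), and the wrist view has the rivet at full-image (277.5,171).

Run:
```python
from h import *
from scipy.optimize import least_squares
i=info("top"); t=cv2.imread('pics/t3.png'); d=np.load('pics/t3.npy'); s=ctrl.state(); T=s['ee_pos']; Rt=rot(s['tcp_rot'])
def fit(P,r=None):
    f=lambda c:np.hypot(P[:,0]-c[0],P[:,1]-c[1])-c[2]
    q=least_squares(f,[*P.mean(0),.03],loss='soft_l1',f_scale=.001); return q.x,np.sqrt(np.mean(q.fun**2))
g=t.astype(int); bright=(g.min(2)>95)&((g.max(2)-g.min(2))<40)
ys,xs=np.nonzero(bright[155:185,340:380]); px=np.c_[xs+340,ys+155]
P=on_plane(i,px,.1362)[:,:2]; 
c=on_plane(i,[(359,175.6)],.1362)[0,:2]; r=np.hypot(*(P-c).T); 
k=(r<.04)&(r>.02)&(P[:,0]>c[0]-.012); x,e=fit(P[k]); print('ring',k.sum(),x,e, np.median(cloud(i,px[k],d)[:,2]))
print('rel tool',Rt.T@(np.array([x[0],x[1],.1362])-T))
w=info("wrist"); print('rivet tool',[Rt.T@(on_plane(w,[(277.5,171)],z)[0]-T) for z in (.168,)])
t0=cv2.imread('pics/top0.png'); d0=np.load('pics/top0.npy')
ys,xs=np.mgrid[205:250,170:220]; q=np.c_[xs.ravel(),ys.ravel()]
C=cloud(i,q,d0); m=(C[:,2]>.086)&(C[:,2]<.11)
mk=np.zeros(t0.shape[:2],np.uint8); mk[q[m][:,1],q[m][:,0]]=255
cs=max(cv2.findContours(mk,0,1)[0],key=cv2.contourArea).reshape(-1,2)
print('spindle',fit(on_plane(i,cs,.0925)[:,:2]))
# bore (dark hole) in the middle
b=t0[215:240,182:208].max(2); _,lb,st,ce=cv2.connectedComponentsWithStats((b<90).astype(np.uint8)); 
for a in range(1,len(st)):
  if st[a][4]>20: print(st[a][4],ce[a]+[182,215],on_plane(i,[ce[a]+[182,215]],.095)[0])
```

```text
ring 121 [ 0.68473549 -0.18723087  0.02959276] 0.0019401908737299782 0.13604993178151603
rel tool [ 0.13249334 -0.00368479  0.0806731 ]
rivet tool [array([ 0.06055061, -0.00116369,  0.04896008])]
spindle (array([0.57346968, 0.23614779, 0.02316793]), np.float64(0.0007240734659728097))
89 [192.69662921 226.05617978] [0.57335104 0.23778404 0.095     ]
```

Request:
jog_arm(rows=[[[-0.0015,-0.005,0,0,0,0],[-0.003,-0.0105,0,0,0,0],[-0.005,-0.0165,0,0,0,0],[-0.006,-0.021,0,0,0,0],[-0.0065,-0.0225,0,0,0,0],[-0.0065,-0.0225,0,0,0,0],[-0.0065,-0.0225,0,0,0,0],[-0.0065,-0.0225,0,0,0,0],[-0.0065,-0.0225,0,0,0,0],[-0.0065,-0.0225,0,0,0,0],[-0.0065,-0.0225,0,0,0,0],[-0.0065,-0.0225,0,0,0,0]]])

```text
clock: 6.13
ee_pos: [0.4904, 0.0499, 0.2179]
tcp_rot: [-180.0, 0.0, -1.6]
ft_force: [-0.4, 0.9, -2.6]
opening: 0.0348
grasp_force: 40.0
```

Request:
jog_arm(rows=[[[-0.0065,-0.0225,0,0,0,0],[-0.0065,-0.0225,0,0,0,0],[-0.0065,-0.0225,0,0,0,0],[-0.0065,-0.0225,0,0,0,0],[-0.0065,-0.0225,0,0,0,0],[-0.006,-0.0205,0,0,0,0],[-0.0055,-0.018,0,0,0,0],[-0.0045,-0.0145,0,0,0,0],[-0.003,-0.009,0,0,0,0],[-0.0012,-0.0037,0,0,0,0],[0,0,0,0,0,0],[0,0,0,0,0,0]]])

```text
clock: 7.13
ee_pos: [0.44, 0.1325, 0.2223]
tcp_rot: [-176.2, 0.0, 4.9]
ft_force: [-0.3, -0.1, -1.7]
opening: 0.0351
grasp_force: 40.1
```

Run:
```python
from h import *
s=ctrl.state(); print(s['clock'],s['ee_pos'],s['tcp_rot'],s['ft_force'],s['opening'],s['grasp_force'])
i=info("wrist"); print(i['eye']); p,d=ctrl.capture("wrist"); t,td=ctrl.capture("top"); 
cv2.imwrite('pics/w4.png',p); np.save('pics/w4.npy',d); cv2.imwrite('pics/t4.png',t); np.save('pics/t4.npy',td)
z=cv2.resize(t[175:265,155:230],None,fx=4.6,fy=4.6,interpolation=cv2.INTER_CUBIC)
w=cv2.resize(p,(448,336)); H=max(z.shape[0],336)
pad=lambda a:cv2.copyMakeBorder(a,0,H-a.shape[0],0,0,0)
cv2.imwrite('pics/c4.png',np.hstack([pad(w),pad(z)]))
```

```text
7.1333 [0.44002166 0.13252749 0.22234326] [-1.76248002e+02  1.05792972e-02  4.86830442e+00] [-0.25038957 -0.07842634 -1.72368367] 0.03513597464790035 40.08649528026581
[0.5240102  0.13546329 0.29192001]
```

View pics/c4.png

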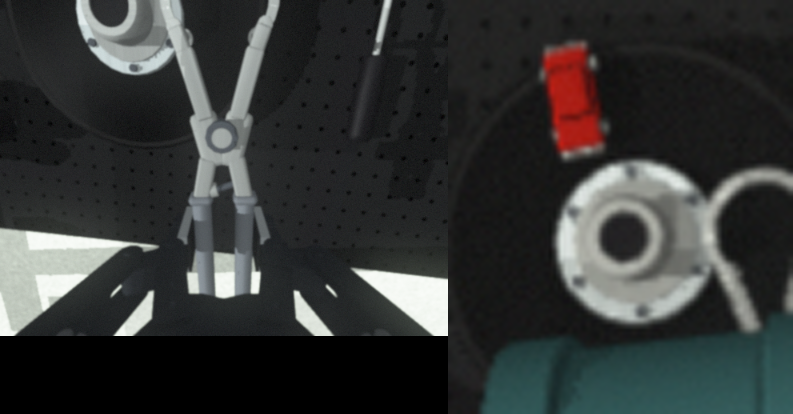

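The arm stopped short because joint 6 reached its limit, so the tool is now at yaw 4.9 and slightly tilted. In the top crop the ring is right of the hub and still spread. The pliers have to point more outward, so I'll approach at yaw 35.

```bash
cat >> h.py <<'E'
OFF=np.array([.132,-.0025,.081]); SP=np.array([.5734,.2365])
def tcp_for(ring,yaw): return np.array(ring)-rot([180,0,yaw])@OFF
E
python3 - <<'E'
from h import *
s=ctrl.state(); print(s['q'])
T=tcp_for([*SP,.138],35); print(T)
plan(s['ee_pos'],35,12); plan(T,35,16)
E
```

```text
[  4.80551886  10.99929552 -21.58750342  57.43703691   3.75309809
 179.94636127]
[0.46670587 0.15874003 0.219     ]
row [ 0. -0. -0.] [-0.00534 -0.00141 -0.04382] n 12
row [ 0.00213 -0.00101  0.00025] [-0.004   -0.00106 -0.03287] n 16
```

Request:
jog_arm(rows=[[[0.0021,-0.001,0.0002,-0.004,-0.0011,-0.0329],[0.0021,-0.001,0.0002,-0.004,-0.0011,-0.0329],[0.0021,-0.001,0.0002,-0.004,-0.0011,-0.0329],[0.0021,-0.001,0.0002,-0.004,-0.0011,-0.0329],[0.0021,-0.001,0.0002,-0.004,-0.0011,-0.0329],[0.0021,-0.001,0.0002,-0.004,-0.0011,-0.0329],[0.0021,-0.001,0.0002,-0.004,-0.0011,-0.0329],[0.0021,-0.001,0.0002,-0.004,-0.0011,-0.0329],[0.0021,-0.001,0.0002,-0.004,-0.0011,-0.0329],[0.0021,-0.001,0.0002,-0.004,-0.0011,-0.0329],[0.0021,-0.001,0.0002,-0.004,-0.0011,-0.0329],[0.0021,-0.001,0.0002,-0.004,-0.0011,-0.0329]]])

```text
clock: 8.23
ee_pos: [0.4611, 0.1507, 0.2204]
tcp_rot: [-179.1, -0.1, 27.6]
ft_force: [-0.7, -0.3, -2.1]
opening: 0.0345
grasp_force: 40.1
```

Request:
jog_arm(rows=[[[0.0021,-0.001,0.0002,-0.004,-0.0011,-0.0329],[0.0021,-0.001,0.0002,-0.004,-0.0011,-0.0329],[0.0021,-0.001,0.0002,-0.004,-0.0011,-0.0329],[0.0021,-0.001,0.0002,-0.004,-0.0011,-0.0329],[0,0,0,0,0,0],[0,0,0,0,0,0]]])

```text
clock: 8.73
ee_pos: [0.4662, 0.1584, 0.2196]
tcp_rot: [-180.0, 0.0, 35.0]
ft_force: [-0.7, 0.8, -2.5]
opening: 0.0349
grasp_force: 40.1
```

Run:
```python
from h import *
s=ctrl.state(); print(s['clock'],s['q'],s['ee_pos'],s['tcp_rot'],s['ft_force'],s['opening'],s['grasp_force'])
plan(tcp_for([*SP,.125],35),35,6)
i=info("wrist"); print(i['eye']); p,d=ctrl.capture("wrist"); t,td=ctrl.capture("top"); 
cv2.imwrite('pics/w5.png',p); np.save('pics/w5.npy',d); cv2.imwrite('pics/t5.png',t); np.save('pics/t5.npy',td)
z=cv2.resize(t[175:265,155:230],None,fx=4.6,fy=4.6,interpolation=cv2.INTER_CUBIC)
w=cv2.resize(p,(448,336)); H=max(z.shape[0],336)
pad=lambda a:cv2.copyMakeBorder(a,0,H-a.shape[0],0,0,0)
cv2.imwrite('pics/c5.png',np.hstack([pad(w),pad(z)]))
```

```text
8.7333 [ 9.27497989e+00  1.44074752e+01 -1.72653506e+01  5.83816361e+01
  4.84425162e-03  1.54280456e+02] [0.46617117 0.15842334 0.21964348] [-1.79972001e+02  4.69640856e-02  3.49945328e+01] [-0.65042887  0.77171784 -2.46201042] 0.0348629618149046 40.09483337402344
row [1.00e-04 1.00e-05 2.27e-03] [-8.0e-05  1.4e-04 -2.0e-05] n 6
[0.53498596 0.20686139 0.28932644]
```

View pics/c5.png

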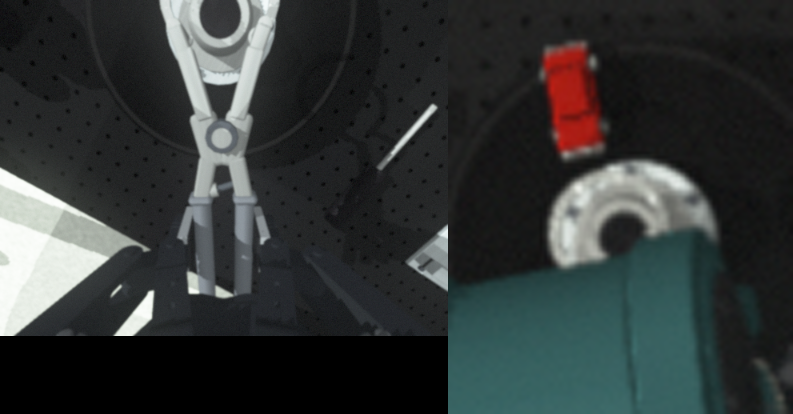

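The wrist view has the spindle bore centred between the jaws at about full-image (277,17). In the top view the ring's front arc overlays the hub. I'll use depth to separate the two.

```bash
cat >> h.py <<'E'
from scipy.optimize import least_squares
def fitc(P,r=None):
    if r: q=least_squares(lambda c:np.hypot(P[:,0]-c[0],P[:,1]-c[1])-r,P.mean(0),loss='soft_l1',f_scale=.001)
    else: q=least_squares(lambda c:np.hypot(P[:,0]-c[0],P[:,1]-c[1])-c[2],[*P.mean(0),.03],loss='soft_l1',f_scale=.001)
    return q.x.round(4),np.sqrt(np.mean(q.fun**2)).round(5)
E
python3 - <<'E'
from h import *
i=info("top"); d=np.load('pics/t5.npy'); s=ctrl.state(); T=s['ee_pos']; Rt=rot(s['tcp_rot']); zr=T[2]-.081
ys,xs=np.mgrid[195:245,165:225]; q=np.c_[xs.ravel(),ys.ravel()]; t=cv2.imread('pics/t5.png')[195:245,165:225].reshape(-1,3).astype(int)
C=cloud(i,q,d); m=(C[:,2]>zr-.015)&(C[:,2]<zr+.012)&(t.max(1)-t.min(1)<35); Q=on_plane(i,q[m],zr)[:,:2]
print('top ring',m.sum(),np.median(C[m][:,2]),fitc(Q),fitc(Q,.0303))
# wrist
w=info("wrist"); d=np.load('pics/w5.npy'); p=cv2.imread('pics/w5.png')
ys,xs=np.mgrid[0:120,190:360]; q=np.c_[xs.ravel(),ys.ravel()]; C=cloud(w,q,d)
m=(C[:,2]>.086)&(C[:,2]<.102); mk=np.zeros(p.shape[:2],np.uint8); mk[q[m][:,1],q[m][:,0]]=255
print('spindle top z',np.median(C[m][:,2]))
# bore: dark blob
b=cv2.cvtColor(p,cv2.COLOR_BGR2GRAY)[0:60,235:320]; n,lb,st,ce=cv2.connectedComponentsWithStats((b<80).astype(np.uint8))
a=lb[10,42]; print('bore',st[a]); cs=max(cv2.findContours((lb==a).astype(np.uint8),0,1)[0],key=cv2.contourArea).reshape(-1,2); cs=cs[cs[:,1]>1]+[235,0]
B=on_plane(w,cs,.095); print('bore world',fitc(B[:,:2]))
rel=lambda v:Rt.T@(v-T)
print('bore rel',rel(np.array([*fitc(B[:,:2])[0][:2],.095])))
# ring/jaw part in wrist
for row in (5,20,40,60,80,100):
  r=np.where((C[:,2]>zr-.006)&(C[:,2]<zr+.035)&(q[:,1]==row))[0]
  if len(r): 
    z=np.median(C[r][:,2]); e=[rel(on_plane(w,[q[k]],z)[0]).round(4) for k in(r[0],r[-1])]; print(row,q[r[0],0],q[r[-1],0],z.round(4),e[0],e[1],'mid',(e[0]+e[1])[1]/2)
E
```

```text
top ring 117 0.13846018710567898 (array([0.5732, 0.2362, 0.0301]), np.float64(0.00188)) (array([0.573 , 0.2361]), np.float64(0.00188))
spindle top z 0.0936250709669823
bore [  16    0   49   47 1976]
bore world (array([0.5732, 0.2367, 0.0138]), np.float64(0.00017))
bore rel [ 0.13278754 -0.00265294  0.12462201]
5 200 348 0.1382 [ 0.1271 -0.0346  0.0815] [0.127  0.0296 0.0814] mid -0.0024999999999999988
20 204 344 0.1384 [ 0.1214 -0.0333  0.0813] [0.1214 0.0283 0.0812] mid -0.0025000000000000022
40 211 338 0.1674 [ 0.108  -0.0249  0.0522] [0.108  0.0211 0.0522] mid -0.001899999999999999
60 218 331 0.1677 [ 0.1015 -0.0228  0.0519] [0.1015 0.0189 0.0519] mid -0.0019500000000000003
80 224 325 0.1681 [ 0.0947 -0.021   0.0516] [0.0947 0.017  0.0515] mid -0.002
100 231 320 0.1679 [ 0.0877 -0.0187  0.0518] [0.0877 0.0154 0.0517] mid -0.0016500000000000004
```

Ring and spindle axes agree to about 0.5 mm in both views. Now descending.

Request:
jog_arm(rows=[[[0,0,0.004,0,0,0],[0,0,0.005,0,0,0],[0,0,0.005,0,0,0],[0,0,0.005,0,0,0],[0,0,0.005,0,0,0],[0,0,0.005,0,0,0],[0,0,0.004,0,0,0],[0,0,0.003,0,0,0],[0,0,0.002,0,0,0],[0,0,0.001,0,0,0],[0,0,0,0,0,0],[0,0,0,0,0,0]]])

```text
clock: 9.83
ee_pos: [0.4661, 0.1586, 0.1809]
tcp_rot: [-180.0, 0.0, 35.1]
ft_force: [0.1, -0.4, -2.9]
opening: 0.0348
grasp_force: 40.1
```

Run:
```python
from h import *
s=ctrl.state(); T=s['ee_pos']; Rt=rot(s['tcp_rot']); print(s['clock'],T,s['tcp_rot'],s['ft_force'])
w=info("wrist"); p,d=ctrl.capture("wrist"); cv2.imwrite('pics/w6.png',p); np.save('pics/w6.npy',d)
b=cv2.cvtColor(p,cv2.COLOR_BGR2GRAY)[0:60,225:330]; n,lb,st,ce=cv2.connectedComponentsWithStats((b<80).astype(np.uint8))
a=lb[3,52]; print('bore',st[a],a); cs=max(cv2.findContours((lb==a).astype(np.uint8),0,1)[0],key=cv2.contourArea).reshape(-1,2); cs=cs[cs[:,1]>1]+[225,0]
B=on_plane(w,cs,.095); c=fitc(B[:,:2],.0138); print('bore',c,Rt.T@(np.array([*c[0][:2],.095])-T))
zr=T[2]-.081
i=info("top"); t,d=ctrl.capture("top"); cv2.imwrite('pics/t6.png',t)
ys,xs=np.mgrid[195:245,165:225]; q=np.c_[xs.ravel(),ys.ravel()]; t=t[195:245,165:225].reshape(-1,3).astype(int)
C=cloud(i,q,d); m=(C[:,2]>zr-.015)&(C[:,2]<zr+.012)&(t.max(1)-t.min(1)<35); Q=on_plane(i,q[m],zr)[:,:2]; r=np.hypot(*(Q-SP).T); Q=Q[r>.0255]
print('top ring',len(Q),fitc(Q,.0303))
```

```text
9.8333 [0.46607493 0.15858477 0.18087719] [-1.79981539e+02  2.55524396e-02  3.50627346e+01] [ 0.11580696 -0.38470138 -2.873193  ]
bore [  19    0   62   31 1462] 1
bore (array([0.573 , 0.2366]), np.float64(0.00012)) [ 0.13237662 -0.00240408  0.08581894]
top ring 110 (array([0.5729, 0.2362]), np.float64(0.00184))
```

Request:
jog_arm(rows=[[[0,0,0.0015,0,0,0],[0,0,0.0015,0,0,0],[0,0,0.0015,0,0,0],[0,0,0.0015,0,0,0],[0,0,0.0015,0,0,0],[0,0,0.0015,0,0,0],[0,0,0.0015,0,0,0],[0,0,0,0,0,0],[0,0,0,0,0,0]]])

```text
clock: 10.68
ee_pos: [0.4659, 0.1586, 0.1702]
tcp_rot: [-180.0, 0.0, 35.1]
ft_force: [-1.1, -0.2, -1.7]
opening: 0.035
grasp_force: 40.1
```

Request:
jog_arm(rows=[[[0,0,0.0015,0,0,0],[0,0,0.0015,0,0,0],[0,0,0.0015,0,0,0],[0,0,0.0015,0,0,0],[0,0,0.0015,0,0,0],[0,0,0.0015,0,0,0],[0,0,0.0015,0,0,0],[0,0,0.0015,0,0,0],[0,0,0.0015,0,0,0],[0,0,0,0,0,0],[0,0,0,0,0,0]]])

```text
clock: 11.6
ee_pos: [0.466, 0.1586, 0.1567]
tcp_rot: [-180.0, 0.0, 35.1]
ft_force: [-0.7, 0.2, -2.6]
opening: 0.0348
grasp_force: 40.1
```

Request:
jog_arm(rows=[[[0,0,0.0012,0,0,0],[0,0,0.0012,0,0,0],[0,0,0.0012,0,0,0],[0,0,0.0012,0,0,0],[0,0,0.0007,0,0,0],[0,0,0,0,0,0],[0,0,0,0,0,0]]])

```text
clock: 12.18
ee_pos: [0.466, 0.1586, 0.1512]
tcp_rot: [-180.0, 0.0, 35.1]
ft_force: [0.6, -0.6, -2.1]
opening: 0.0347
grasp_force: 40.1
```

Request:
jog_arm(rows=[[[0,0,0.0005,0,0,0],[0,0,0.0005,0,0,0],[0,0,0,0,0,0],[0,0,0,0,0,0]]])

```text
clock: 12.52
ee_pos: [0.466, 0.1586, 0.1503]
tcp_rot: [-180.0, 0.0, 35.1]
ft_force: [-1.1, -0.4, -1.5]
opening: 0.0345
grasp_force: 40.1
```

Request:
jog_arm(rows=[[[0,0,0.0005,0,0,0],[0,0,0,0,0,0],[0,0,0,0,0,0]]])

```text
clock: 12.77
ee_pos: [0.466, 0.1586, 0.1498]
tcp_rot: [-180.0, 0.0, 35.1]
ft_force: [-0.1, 0.6, -2.3]
opening: 0.0349
grasp_force: 40.1
```

Request:
jog_arm(rows=[[[0,0,0.0005,0,0,0],[0,0,0,0,0,0],[0,0,0,0,0,0]]])

```text
clock: 13.02
ee_pos: [0.466, 0.1586, 0.1493]
tcp_rot: [-180.0, 0.0, 35.1]
ft_force: [-0.0, -0.9, -2.4]
opening: 0.0347
grasp_force: 40.1
```

Request:
jog_arm(rows=[[[0,0,0.0004,0,0,0],[0,0,0,0,0,0],[0,0,0,0,0,0]]])

```text
clock: 13.27
ee_pos: [0.466, 0.1586, 0.1489]
tcp_rot: [-180.0, 0.0, 35.1]
ft_force: [-1.4, -0.5, -1.0]
opening: 0.0351
grasp_force: 40.1
```

Request:
jog_arm(rows=[[[0,0,0.0004,0,0,0],[0,0,0,0,0,0],[0,0,0,0,0,0]]])

```text
clock: 13.52
ee_pos: [0.466, 0.1586, 0.1485]
tcp_rot: [-180.0, 0.0, 35.1]
ft_force: [0.6, -0.3, -1.2]
opening: 0.0349
grasp_force: 40.1
```

Request:
jog_arm(rows=[[[0,0,0.0004,0,0,0],[0,0,0,0,0,0],[0,0,0,0,0,0]]])

```text
clock: 13.77
ee_pos: [0.466, 0.1586, 0.1481]
tcp_rot: [-180.0, 0.0, 35.1]
ft_force: [-0.1, 0.0, -1.0]
opening: 0.0347
grasp_force: 40.2
```

Request:
jog_arm(rows=[[[0,0,0.0004,0,0,0],[0,0,0,0,0,0],[0,0,0,0,0,0]]])

```text
clock: 14.02
ee_pos: [0.466, 0.1586, 0.1477]
tcp_rot: [-180.0, 0.0, 35.1]
ft_force: [-1.6, -1.3, 0.5]
opening: 0.0346
grasp_force: 40.2
```

Request:
jog_arm(rows=[[[0,0,0.0004,0,0,0],[0,0,0,0,0,0],[0,0,0,0,0,0]]])

```text
clock: 14.27
ee_pos: [0.466, 0.1585, 0.1473]
tcp_rot: [-180.0, 0.0, 35.1]
ft_force: [-2.0, -1.9, 0.7]
opening: 0.0347
grasp_force: 40.2
```

Run:
```python
from h import *
s=ctrl.state(); print(s['ee_pos'],s['ft_force'],s['torque'])
```

```text
[0.46597525 0.15854633 0.1472815 ] [-1.99958266 -1.87236193  0.73031806] [-0.05534139  0.06781271 -0.07813565]
```

Request:
jog_arm(rows=[[[0,0,-0.0006,0,0,0],[0,0,0,0,0,0],[0,0,0,0,0,0]]])

```text
clock: 14.52
ee_pos: [0.4661, 0.1586, 0.1479]
tcp_rot: [-180.0, 0.0, 35.1]
ft_force: [-0.2, -0.2, -1.2]
opening: 0.0347
grasp_force: 40.2
```

Request:
jog_arm(rows=[[[0,0,-0.0005,0,0,0],[0,0,0,0,0,0],[0,0,0,0,0,0]]])

```text
clock: 14.77
ee_pos: [0.466, 0.1586, 0.1484]
tcp_rot: [-180.0, 0.0, 35.1]
ft_force: [-0.0, 0.2, -1.9]
opening: 0.0351
grasp_force: 40.1
```

Request:
jog_arm(rows=[[[0,0,-0.0005,0,0,0],[0,0,0,0,0,0],[0,0,0,0,0,0]]])

```text
clock: 15.02
ee_pos: [0.466, 0.1586, 0.1489]
tcp_rot: [-180.0, 0.0, 35.1]
ft_force: [0.4, -0.1, -2.4]
opening: 0.0348
grasp_force: 40.1
```

Request:
jog_arm(rows=[[[0,0,-0.0003,0,0,0],[0,0,0,0,0,0],[0,0,0,0,0,0],[0,0,0,0,0,0]]])

```text
clock: 15.35
ee_pos: [0.4659, 0.1586, 0.1492]
tcp_rot: [-180.0, 0.0, 35.1]
ft_force: [-0.2, 0.5, -2.4]
opening: 0.0349
grasp_force: 40.1
```

Run:
```python
from h import *
s=ctrl.state(); T=s['ee_pos']; Rt=rot(s['tcp_rot']); print(s['clock'],T,s['ft_force'],s['opening'])
w=info("wrist"); p,d=ctrl.capture("wrist"); sc,_=ctrl.capture("scene")
for row in (2,8,14):
  q=np.c_[np.arange(150,400),np.full(250,row)]; C=cloud(w,q,d); 
  for lo,hi in((150,225),(325,400)):
    r=C[lo-150:hi-150]; k=(r[:,2]>.064)&(r[:,2]<.074); print(row,lo,k.sum(),np.median(r[k][:,2]) if k.any() else None)
z=cv2.resize(sc[150:220,260:380],None,fx=3,fy=3,interpolation=cv2.INTER_CUBIC); z=cv2.copyMakeBorder(z,0,126,0,0,0)
cv2.imwrite('pics/c7.png',np.hstack([cv2.resize(p,(440,330)),cv2.copyMakeBorder(z[:330],0,330-z[:330].shape[0],0,0,0)]))
```

```text
15.35 [0.46594219 0.15855601 0.14915673] [-0.23971237  0.47985392 -2.38913954] 0.034873931957379624
2 150 21 0.06772574812017418
2 325 32 0.065955213574882
8 150 22 0.06726668544649016
8 325 26 0.0665670653263728
14 150 27 0.0664871083123659
14 325 27 0.06667511872025703
```

View pics/c7.png

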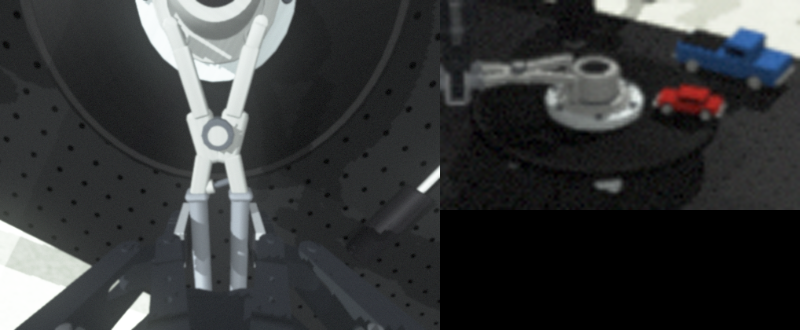

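The pictures show the spindle standing through the ring just above the washer, jaws spread at (175,20) and (265,20) in the wrist half. The cars are untouched. The contact force is back to free, so I'm handing in.

```bash
python3 -c "
from station import ctrl
print(ctrl.finish_job())"
```

```text
the job is handed in; nothing more can be done
None
```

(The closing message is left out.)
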